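# Load a washer on the sprung spindle seat with a fork lifter

## Robot

A 6-joint arm with a two-finger parallel gripper is mounted at the origin on the work surface. World frame = base frame: x ahead of the robot, y to its left, z up, the work surface at z = 0. Lengths are in mm, angles in rad, forces in N, time in s.
With the tool pointing down it reaches from about 275 to 750 mm from the base axis. Payload 10.2 kg.
Tool frame: the origin (TCP) lies midway between the tips of the shut fingers; the grasp point (between the pads) lies 19 mm behind it (env.grip_depth is the distance from the TCP to the grasp point, in mm); z points along the fingers, y is the direction in which the jaws open and shut (so a half turn about z gives the same grasp; the last joint's range is limited). The gripper opens to 88 mm and grips with 3 to 60 N. Pads are 18 mm wide; open, the fingers measure 123 mm over their backs; the gripper's body (75 mm by 187 mm) begins 45 mm behind the grasp point.
Start: joints at [0.925, 0.313, 1.498, -0, 1.331, -0.223], TCP at [215.429, 478.771, 238.72] pointing down, gripper open.
Joint ranges: [-2.94, 2.94], [-0.97, 2.17], [0.19, 2.56], [-1.23, 4.37], [0.02, 3.11], [-2.88, 2.88]. Speed limits (rad/s): [2.39, 2.39, 3.01, 3.14, 3.14, 3.14].

## Interface

Orientations are given as a unit quaternion [w, x, y, z].
In Python, from plant import env gives the robot as it stands.
- The arm moves only by the tool jog_arm, never from a script. Its argument "steps" is a list of rows, each a list of 3 entries, a list of its own where there are three numbers: the shift along the tool's x, y, z in units of 0.1 m (1.0 is 0.1 m), then the turn about the tool's z in units of 2 pi rad (1.0 is 2 pi rad), then the gripper's target within -1 to 1 (shut at 1, half-way at 0, fully open at -1). In form: [[[x, y, z], yaw, fingers], ...]. A call has 1 to 8 rows; each row is the pose to reach, as a shift and turn from the pose commanded when the call began, along the tool's axes at that moment, turning the shorter way round; what a row does not reach only later rows make up. A row lasts 1/8 s, in which the tool goes at most 62.5 mm and 10.7 degrees, less where a joint would pass 70% of its speed; a pose out of reach is approached as far as the arm can. A call with a number of a shift or a turn outside -1 to 1 is refused whole. A call with a gripper value outside its range is refused whole. The fingers move at their own pace and stop on an object; "newtons" is the grip in N (left out, the last holds). Time passes only in rows, so rows that repeat a pose let the fingers close. It gives the time, the measured TCP pose, the force and the opening at its end, in the units of the state.
- env.get_obs(): the state, without advancing time (a new reading comes with each control period).
- env.get_image(name): name is "scene" or "top"; returns the picture (384x512x3 uint8, red, green, blue); there is no depth.
- env.camera_params(name): a dict with "mtx" (3x3 intrinsics, pixels), "view" (4x4, takes a point from world to camera coordinates). Camera axes: x right, y up, looking along -z (the intrinsics and any distortion apply to the point x, -y, -z); pixel columns grow to the right and rows downward; lengths in mm; the calibration is good to about 2 mm. A picture is of the moment at which its call begins. camera_params takes no time and is no camera call.
- env.job_done(): hands the job in, once; it reports no verdict.
The state is a dict: "time_s": time; "joint_positions": joint angles; "joint_vel": joint speeds; "joint_efforts": joint torques, N m; "ee_pos": TCP position; "tool_rot": TCP orientation; "force": force on the tool from outside, world axes, zero at the start; "wrist_torque": the same for the moment, N m; "grip_width": finger opening in mm.
Only numpy, scipy, OpenCV 4.12 (cv2) and the standard library are available. Lean on these libraries where they do the work, as an engineer would, in place of code of your own. Each camera call takes 0.05 s, during which the arm holds its last target. There are 200 camera calls.

## Task

Without touching the brass washer with the fingers, lift the fork by its upright wooden grip with the washer lying on its prongs, and carry it level to the green fixture. Lower it so that the washer goes over the spindle and feel the fork gently onto the red sprung seat, pressing it lightly for about a second without ever forcing it, then draw the fork out level so that the washer is left lying flat on the seat. Lay the fork back flat on the ribbed mat, and leave the dish, the tray and the scissors alone.

Things in the scene. Friction and masses are not known exactly. Their poses are not given: they have to be found in the camera images.
- fork_grip (a point): centre of the fork's upright wooden grip: block 22 (along the fork) x 32 x 50 mm high on a flat steel plate 4 mm thick; the point is 28 mm above the plate's top face, 32 above its underside. x along the plate towards the prongs, z up. Pinch it from above with the fingers closing along x, firmly (about 80 N), so the pads take the pitching load. Fork 0.22 kg
- fork_seat (a point): point on the plate's top face midway between the prongs, 120 mm ahead of the grip's axis; axes as fork_grip. The plate is 46 mm wide, from 22 mm behind the grip's axis to 143 mm ahead; from 99 mm on it is two prongs 12 mm wide with an open slot 22 mm wide, which lets the spindle through. Draw the fork out straight along its own -x: 80 mm clears the washer and the seat
- washer_mid (a point): centre of the brass washer (half-way up): 46 mm outside, 18 mm bore, 6 mm thick, about 0.065 kg, z along its axis; it starts lying loose on the prongs, within about 3 mm of fork_seat
- spindle_top (a point): top of the fixture's fixed upright steel spindle: 11 mm thick with a 6 mm cone at its tip, 98 mm above the bench, on a green base 100 x 100 x 18 mm. z up
- fixture: green fixed stand; origin under the base's centre. On the spindle slides the seat, a red disc 56 mm wide on a sprung sleeve. Its height was set by hand: top 36 to 58 mm above the bench, given by no reading: feel for it. It yields from 2 N, then 2 N per mm, and is solid after 4 mm (10 N). More than 15 N anywhere on the fixture damages it
- mat: ribbed black rubber mat on which the fork starts, 250 (its x) x 130 x 6 mm, fixed; origin at the centre of its underside, z up; its top is 6 mm above the bench
- dish: bystander: steel dish 84 mm wide, 45 mm high; origin under its centre
- tray: bystander: yellow open tray 85 x 125 x 35 mm; origin under its centre
- scissors: bystander: steel scissors lying flat, about 190 mm long, 9 mm high; origin under the pivot, x along the blades
Things that resemble listed ones, but are neither listed nor needed, are in the scene too. Of the things like the fixture, leave any that is blue; of the rest the larger one is meant. Leave any blue look-alike of the part that bears fork_grip alone.

How it is judged:
By the outcome, as a careful person would: the job done as asked, in the order asked, and still so for the second after the job is handed in, with the robot touching nothing.
It also fails if it takes over 72 s, if anything falls off the work surface, if the arm or the gripper's body presses on something with over 40 N, if the wrist force passes 120 N, or if a joint passes its speed limit or range.

## Working session

There is one attempt and no reset: what is moved stays moved. The work goes in short steps, Python scripts to look and compute and a tool call to move; the robot and the scene stay as the last step left them, time stands still between calls to the robot, and variables do not carry over. Pictures are saved under pics/ and viewed, about 8 in all and at most 12, crops included, and the job is handed in when it is done.

Besides the shell and the picture viewer there is one more tool, called after "Emit:" as a command line: name --argument value ..., lists and objects as JSON in quotes. jog_arm: Moves the arm, as the interface text tells. Its arguments: {"type":"object","properties":{"steps":{"type":"array","items":{"type":"array"}},"newtons":{"type":"number"}},"required":["steps"]}

```bash
mkdir -p pics; ls; python3 - <<'E'
from plant import env
import cv2,numpy as np
o=env.get_obs();print({k:np.round(v,3) for k,v in o.items()},env.grip_depth)
for n in("scene","top"):
    cv2.imwrite(f"pics/{n}0.png",env.get_image(n)[:,:,::-1])
    p=env.camera_params(n);print(n,{k:np.round(v,2).tolist() if not isinstance(v,str) else v for k,v in p.items()})
E
```

```text
pics
{'time_s': np.float64(0.0), 'joint_positions': array([ 0.925,  0.313,  1.498,  0.   ,  1.331, -0.223]), 'joint_vel': array([-0.001,  0.   ,  0.001,  0.   , -0.001, -0.   ]), 'joint_efforts': array([-0.0000e+00, -4.0221e+01, -2.5227e+01,  6.9000e-02,  3.5000e-02,
       -0.0000e+00]), 'ee_pos': array([215.283, 478.575, 238.168]), 'tool_rot': array([-0.   ,  0.21 ,  0.978, -0.001]), 'force': array([ 0.751,  0.089, -0.793]), 'wrist_torque': array([-0.006,  0.025,  0.004]), 'grip_width': np.float64(87.939)} 18.700000000000003
scene {'mtx': [[363.8, 0.0, 256.72], [0.0, 363.8, 192.77], [0.0, 0.0, 1.0]], 'view': [[0.18, 0.98, 0.01, -57.41], [-0.81, 0.14, 0.57, 392.15], [0.56, -0.11, 0.82, -1141.05], [0.0, 0.0, 0.0, 1.0]]}
top {'mtx': [[479.76, 0.0, 253.5], [0.0, 479.76, 186.86], [0.0, 0.0, 1.0]], 'view': [[-0.01, -1.0, 0.0, -41.72], [0.99, -0.01, 0.14, -565.48], [-0.14, 0.01, 0.99, -1079.01], [0.0, 0.0, 0.0, 1.0]]}
```

View pics/top0.png

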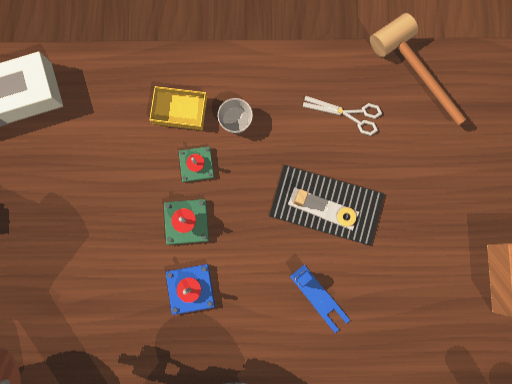

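View pics/scene0.png

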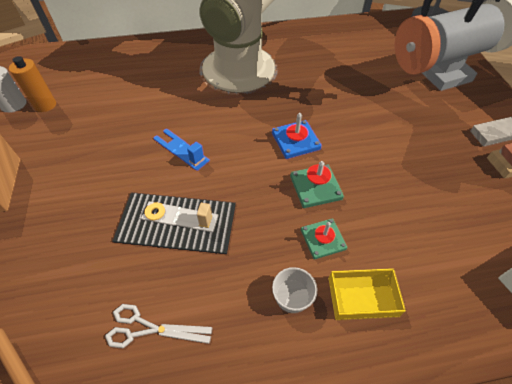

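Top view: the candidates for the fork are the steel fork with the wooden grip on the mat (grip ~(300,198), washer ~(346,217)) and the blue fork at (318,297), which is a look-alike. The candidates for the fixture are large green (186,221), small green (196,163) and blue (190,290). I choose the wooden-grip fork and the large green fixture, and will check both in a crop.

```bash
cat > h.py <<'E'
import cv2,numpy as np
from plant import env
def ray(n,uv):
    p=env.camera_params(n);V=np.array(p["view"],float);K=np.array(p["mtx"],float)
    d=np.linalg.inv(K)@[uv[0],uv[1],1];d=V[:3,:3].T@(d*[1,-1,-1]);return -V[:3,:3].T@V[:3,3],d
def cast(n,uv,z):
    o,d=ray(n,uv);return o+d*(z-o[2])/d[2]
def tri(a,b):   # a in top, b in scene
    A=np.zeros((3,3));y=np.zeros(3);D=[]
    R=[ray("top",a),ray("scene",b)]
    for o,d in R:
        d=d/np.linalg.norm(d);M=np.eye(3)-np.outer(d,d);A+=M;y+=M@o
    x=np.linalg.solve(A,y)
    return x,[np.linalg.norm(np.cross(x-o,d/np.linalg.norm(d))) for o,d in R]
def proj(n,X):
    p=env.camera_params(n);c=np.array(p["view"])@[*X,1];q=np.array(p["mtx"])@(c[:3]*[1,-1,-1]);return q[:2]/q[2]
def blobs(im,lo,hi,box,amin=8):
    h=cv2.cvtColor(im,cv2.COLOR_RGB2HSV);m=cv2.inRange(h,lo,hi);k=np.zeros_like(m);x0,y0,x1,y1=box;k[y0:y1,x0:x1]=m[y0:y1,x0:x1]
    c,_=cv2.findContours(k,cv2.RETR_EXTERNAL,cv2.CHAIN_APPROX_NONE)
    return sorted([q for q in c if cv2.contourArea(q)>=amin],key=cv2.contourArea,reverse=True)
E
python3 - <<'E'
from h import *
T=cv2.imread("pics/top0.png");S=cv2.imread("pics/scene0.png")
up=lambda im,x0,y0,x1,y1:cv2.resize(im[y0:y1,x0:x1],(390,290),interpolation=cv2.INTER_CUBIC)
cv2.imwrite("pics/c1.png",np.vstack([np.hstack([up(T,280,170,370,237),up(T,160,185,240,245)]),np.hstack([up(S,130,185,235,263),up(S,270,145,360,212)])]))
for n,I,wb,rb in(("top",T,(330,200,365,235),(165,195,215,245)),("scene",S,(140,195,170,225),(290,150,350,210))):
    I=I[:,:,::-1].copy()
    for nm,lo,hi,b in(("washer",(18,110,90),(32,255,255),wb),("red",(0,190,90),(6,255,255),rb),("green",(60,60,30),(90,255,255),rb)):
        for c in blobs(I,lo,hi,b)[:1]:
            print(n,nm,cv2.contourArea(c),np.round(cv2.minAreaRect(c)[0],1),np.round(cv2.fitEllipse(c),1) if 0 else [np.round(v,1) for v in cv2.fitEllipse(c)])
E
```

```text
top washer 255.0 [346. 216.] [array([346.1, 216.3]), array([17.9, 18.3]), np.float64(105.7)]
top red 46.5 [191.1 215.1] [array([190.1, 215.9]), array([ 7.3, 11.1]), np.float64(150.0)]
top green 1643.0 [185.8 221.6] [array([186.1, 221.8]), array([46.3, 48.7]), np.float64(49.3)]
scene washer 254.0 [154.4 211.2] [array([154.3, 210.8]), array([16.2, 20.3]), np.float64(67.9)]
scene red 246.5 [318.5 174.4] [array([318.3, 174.3]), array([17.7, 22.2]), np.float64(104.1)]
scene green 998.0 [316.5 185.4] [array([315.1, 188.2]), array([35.9, 49.4]), np.float64(105.2)]
```

View pics/c1.png

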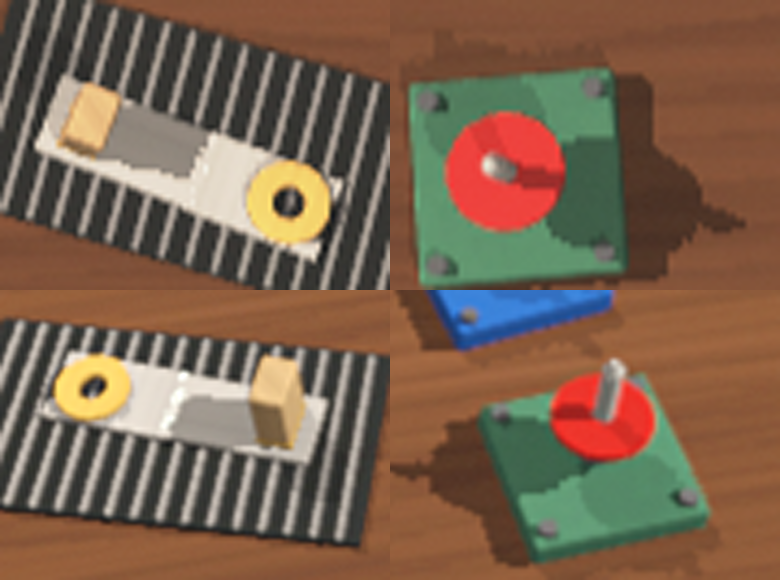

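The crops confirm the choice: wooden grip with plain steel plate, and the large green base with red seat. The spindle tip is near (180,218) in top and (321.5,162) in scene. Now I'll compute the poses.

```bash
python3 - <<'E'
from h import *
r=lambda v:np.round(v,1)
P={"top":[(295,187.3),(288.8,204.2),(358.5,211.6),(352.7,229.6)],"scene":[(217.5,214.6-0),(212.9,232.1),(148.8,201.7),(140.8,217.8)]}
for n,c in P.items():
    q=np.array([cast(n,u,10) for u in c])[:,:2]
    if n=="scene": q=q[[1,0,3,2]]
    print(n,r(q).tolist())
    b=(q[0]+q[1])/2;f=(q[2]+q[3])/2;d=f-b;L=np.linalg.norm(d);u=d/L
    print(" L",r(L),"w",r(np.linalg.norm(q[0]-q[1])),r(np.linalg.norm(q[2]-q[3])),"dir deg",np.degrees(np.arctan2(u[1],u[0])),"grip",r(b+22*u),r(f-143*u),"seat",r(f-23*u))
print("washer",r(cast("top",(346.1,216.3),16)),r(cast("scene",(154.3,210.8),16)))
T=cv2.imread("pics/top0.png")[:,:,::-1].copy();S=cv2.imread("pics/scene0.png")[:,:,::-1].copy()
for n,I,b in(("top",T,(285,180,320,215)),("scene",S,(190,200,220,235))):
    for c in blobs(I,(8,70,100),(20,255,255),b)[:2]: print(n,"grip",cv2.contourArea(c),r(cv2.approxPolyDP(c,1.2,True)[:,0]).tolist())
print("spindle tri",tri((179.9,217.8),(321.5,161.6)),r(cast("top",(179.9,217.8),98)),r(cast("scene",(321.5,161.6),98)))
for n,I,b in(("top",T,(160,195,215,250)),("scene",S,(285,150,350,212))):
    cs=blobs(I,(0,150,60),(8,255,255),b,3);h=cv2.convexHull(np.vstack(cs));e=cv2.fitEllipse(h);print(n,"red",[r(v) for v in e],[r(cast(n,e[0],z)[:2]) for z in(36,47,58)])
    c=blobs(I,(60,60,30),(90,255,255),b)[0];a=cv2.minAreaRect(c);print(n,"base",[r(v) for v in a],r(cast(n,a[0],18)))
E
```

```text
top [[566.7, -148.3], [526.3, -132.5], [506.5, -297.8], [464.1, -282.2]]
 L 161.7 w 43.4 45.2 dir deg -112.23889808267442 grip [ 538.2 -160.7] [ 539.4 -157.7] seat [ 494.  -268.7]
scene [[573.6, -144.5], [530.9, -129.3], [509.1, -299.0], [468.4, -280.8]]
 L 165.7 w 45.4 44.5 dir deg -112.54916471711216 grip [ 543.8 -157.2] [ 543.6 -157.9] seat [ 497.6 -268.7]
washer [ 495.3 -266.7   16. ] [ 499.7 -267.7   16. ]
top grip 144.5 [[299, 189], [293, 203], [301, 206], [307, 192]]
scene grip 275.5 [[201, 202], [197, 212], [199, 225], [208, 227], [211, 219], [211, 210], [208, 203]]
spindle tri (array([490.25867958, 112.67770634,  97.31561547]), [np.float64(0.7312807075153173), np.float64(0.7312807075153019)]) [490.4 113.3  98. ] [490.7 111.7  98. ]
top red [array([183.2, 220. ]), array([23.9, 24.1]), np.float64(42.3)] [array([489.9, 114.8]), array([489.1, 113.2]), array([488.3, 111.6])]
top base [array([185.8, 221.6]), array([42. , 42.3]), np.float64(85.9)] [487.5 111.4  18. ]
scene red [array([318.4, 174. ]), array([19.8, 24.1]), np.float64(106.8)] [array([477.6, 117.8]), array([485.6, 113.8]), array([493.6, 109.9])]
scene base [array([316.5, 185.4]), array([37.2, 46.2]), np.float64(77.7)] [496.9 110.4  18. ]
```

Emit:
jog_arm --steps '[[[-0.46,-0.37,0],-0.005,-1],[[-0.93,-0.74,0],-0.005,-1],[[-0.93,-0.74,0],-0.005,-1]]'

```text
time_s: 0.48
ee_pos: [271.1, 370.9, 238.7]
tool_rot: [0.0, 0.197, 0.98, -0.0]
force: [-0.2, 0.9, -0.5]
grip_width: 87.9
```

Emit:
jog_arm --steps '[[[-0.46,-0.37,0],0,-1],[[-0.93,-0.74,0],0,-1],[[-0.93,-0.74,0],0,-1]]'

```text
time_s: 0.85
ee_pos: [328.9, 267.6, 238.7]
tool_rot: [-0.0, 0.197, 0.98, -0.0]
force: [0.5, 1.7, -0.7]
grip_width: 88.0
```

Emit:
jog_arm --steps '[[[-0.46,-0.37,0],0,-1],[[-0.93,-0.74,0],0,-1],[[-0.93,-0.74,0],0,-1]]'

```text
time_s: 1.23
ee_pos: [386.5, 164.3, 238.5]
tool_rot: [-0.0, 0.196, 0.981, -0.0]
force: [0.3, 1.1, 0.0]
grip_width: 88.4
```

Emit:
jog_arm --steps '[[[-0.46,-0.37,0],0,-1],[[-0.93,-0.74,0],0,-1],[[-0.93,-0.74,0],0,-1]]'

```text
time_s: 1.6
ee_pos: [444.2, 61.0, 238.3]
tool_rot: [-0.0, 0.195, 0.981, 0.0]
force: [0.2, 1.7, -0.4]
grip_width: 88.0
```

Emit:
jog_arm --steps '[[[-0.46,-0.37,0],0,-1],[[-0.93,-0.74,0],0,-1],[[-0.93,-0.74,0],0,-1]]'

```text
time_s: 1.98
ee_pos: [501.9, -42.3, 238.0]
tool_rot: [-0.0, 0.195, 0.981, 0.0]
force: [-0.6, 0.3, -0.3]
grip_width: 88.3
```

```bash
cat >> h.py <<'E'
from scipy.spatial.transform import Rotation as Ro
def shift(d):  # world delta mm -> tool units
    w,x,y,z=env.get_obs()["tool_rot"];return np.round(Ro.from_quat([x,y,z,w]).inv().apply(d)/100,3)
def toward(t):
    p=env.get_obs()["ee_pos"];print("at",np.round(p,1),"shift",shift(np.array(t)-p))
def yaw():
    w,x,y,z=env.get_obs()["tool_rot"];v=Ro.from_quat([x,y,z,w]).as_matrix()[:,1];return np.degrees(np.arctan2(v[1],v[0]))
E
python3 -c "
from h import *
toward((541,-158.5,120));print(yaw())"
```

```text
at [501.9 -42.3 238. ] shift [-0.807 -0.925  1.179]
67.52722679371429
```

```bash
python3 -c "
from h import *
for z in(60,63):
  q=np.array([cast('top',u,z) for u in [(299,189),(293,203),(301,206),(307,192)]]);print(q.mean(0).round(1),np.linalg.norm(q[0]-q[1]),np.linalg.norm(q[1]-q[2]))
"
```

```text
[ 536.2 -154.5   60. ] 35.12762785114336 19.38361500125586
[ 535.9 -154.2   63. ] 35.03066965709621 19.33011294547822
```

Emit:
jog_arm --steps '[[[-0.4,-0.46,0.4],0,-1],[[-0.8,-0.92,0.8],0,-1],[[-0.8,-0.92,0.99],0,-1],[[-0.8,-0.92,0.99],0,-1]]'

```text
time_s: 2.48
ee_pos: [539.2, -155.4, 137.9]
tool_rot: [-0.002, 0.194, 0.981, 0.001]
force: [-0.3, 0.6, 0.1]
grip_width: 87.9
```

Emit:
jog_arm --steps '[[[0,-0.02,0.4],0,-1],[[0,-0.02,0.8],0,-1],[[0,-0.02,0.8],0,-1]]'

```text
time_s: 2.85
ee_pos: [538.4, -157.0, 59.4]
tool_rot: [-0.002, 0.193, 0.981, 0.001]
force: [0.1, 0.1, 0.2]
grip_width: 88.1
```

Emit:
jog_arm --steps '[[[0,0,0.2],0,-1],[[0,0,0.38],0,-1],[[0,0,0.38],0,-1]]'

```text
time_s: 3.22
ee_pos: [539.0, -159.1, 22.0]
tool_rot: [-0.0, 0.194, 0.981, 0.0]
force: [0.1, -0.6, -0.2]
grip_width: 87.9
```

```bash
python3 - <<'E'
from h import *
S=env.get_image("scene")[:,:,::-1];T=env.get_image("top")[:,:,::-1]
up=lambda im,x0,y0,x1,y1:cv2.resize(im[y0:y1,x0:x1],(390,390),interpolation=cv2.INTER_CUBIC)
cv2.imwrite("pics/g1.png",np.hstack([up(T,270,150,390,270),up(S,115,130,245,260)]))
toward((540,-157.5,20))
E
```

```text
at [ 539.5 -159.7   22.8] shift [0.003 0.022 0.028]
```

View pics/g1.png

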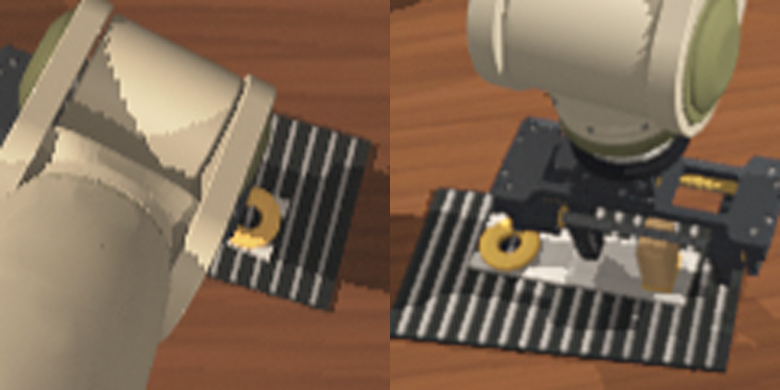

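The grip stands between the open fingers (scene crop (657,255)), and the washer is still on the prongs (510,243). I'm closing gently, then firmly.

Emit:
jog_arm --steps '[[[0,0.02,0.03],0,-0.2],[[0,0.02,0.03],0,0.2],[[0,0.02,0.03],0,0.3],[[0,0.02,0.03],0,0.4],[[0,0.02,0.03],0,0.5],[[0,0.02,0.03],0,0.6],[[0,0.02,0.03],0,1],[[0,0.02,0.03],0,1]]' --newtons 6

```text
time_s: 4.32
ee_pos: [539.7, -157.9, 18.7]
tool_rot: [0.0, 0.194, 0.981, -0.0]
force: [-0.4, -0.0, 0.6]
grip_width: 22.0
```

Emit:
jog_arm --steps '[[[0,0,0],0,1],[[0,0,0],0,1],[[0,0,0],0,1],[[0,0,0],0,1]]' --newtons 60

```text
time_s: 4.82
ee_pos: [539.7, -157.9, 18.7]
tool_rot: [0.0, 0.194, 0.981, 0.0]
force: [0.1, 1.1, -0.1]
grip_width: 21.3
```

Emit:
jog_arm --steps '[[[0,0,-0.02],0,1],[[0,0,-0.06],0,1],[[0,0,-0.14],0,1],[[0,0,-0.26],0,1],[[0,0,-0.38],0,1],[[0,0,-0.46],0,1],[[0,0,-0.5],0,1],[[0,0,-0.5],0,1]]'

```text
time_s: 5.82
ee_pos: [539.7, -158.0, 68.9]
tool_rot: [0.0, 0.194, 0.981, -0.0]
force: [0.5, -0.2, -3.6]
grip_width: 21.6
```

Emit:
jog_arm --steps '[[[0,0,-0.04],0,1],[[0,0,-0.14],0,1],[[0,0,-0.28],0,1],[[0,0,-0.45],0,1],[[0,0,-0.58],0,1],[[0,0,-0.66],0,1],[[0,0,-0.7],0,1],[[0,0,-0.7],0,1]]'

```text
time_s: 6.82
ee_pos: [539.6, -157.9, 138.7]
tool_rot: [-0.0, 0.194, 0.981, 0.0]
force: [-0.6, 0.0, -3.3]
grip_width: 21.5
```

```bash
python3 - <<'E'
from h import *
S=env.get_image("scene")[:,:,::-1];T=env.get_image("top")[:,:,::-1]
cv2.imwrite("pics/l1s.png",S);cv2.imwrite("pics/l1t.png",T)
up=lambda im,x0,y0,x1,y1:cv2.resize(im[y0:y1,x0:x1],(390,390),interpolation=cv2.INTER_CUBIC)
cv2.imwrite("pics/l1.png",np.hstack([up(T,270,150,390,270),up(S,115,100,245,230)]))
o=env.get_obs();print(o["ee_pos"],o["force"],o["wrist_torque"],yaw())
E
```

```text
[ 539.51039731 -157.8639415   138.27843037] [ 0.87770416  0.25878276 -3.35045105] [ 0.18194097 -0.06041177 -0.00341057] 67.57440173841282
```

View pics/l1.png

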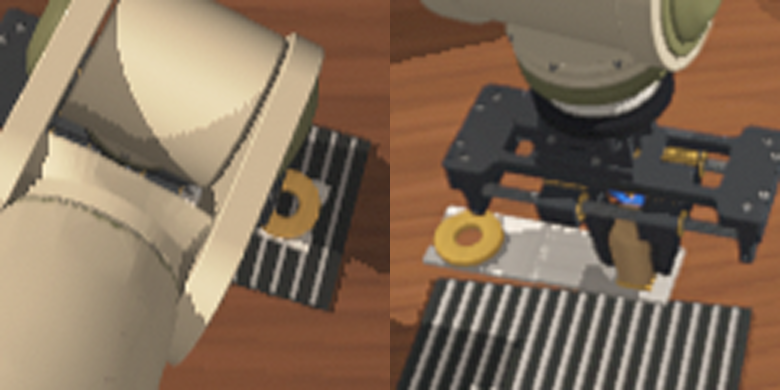

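The fork is lifted level with the washer on the prongs (scene crop (468,236)). Carrying it now with ramps.

Emit:
jog_arm --steps '[[[0.01,0.02,0],0,1],[[0.03,0.07,0],0,1],[[0.06,0.15,0],0,1],[[0.11,0.26,0],0,1],[[0.16,0.37,0],0,1],[[0.21,0.49,0],0,1],[[0.26,0.6,0],0,1],[[0.31,0.71,0],0,1]]'

```text
time_s: 7.92
ee_pos: [538.1, -79.6, 138.7]
tool_rot: [0.0, 0.194, 0.981, -0.0]
force: [-0.8, 0.2, -3.7]
grip_width: 21.3
```

Emit:
jog_arm --steps '[[[0.05,0.115,0],0,1],[[0.1,0.23,0],0,1],[[0.15,0.345,0],0,1],[[0.2,0.46,0],0,1],[[0.25,0.575,0],0,1],[[0.3,0.69,0],0,1],[[0.35,0.805,0],0,1],[[0.4,0.92,0],0,1]]'

```text
time_s: 8.93
ee_pos: [536.2, 20.6, 138.7]
tool_rot: [0.0, 0.194, 0.981, -0.0]
force: [0.1, 0.5, -2.7]
grip_width: 21.6
```

Emit:
jog_arm --steps '[[[0.05,0.115,0],0,1],[[0.1,0.23,0],0,1],[[0.15,0.345,0],0,1],[[0.2,0.46,0],0,1],[[0.25,0.575,0],0,1],[[0.3,0.69,0],0,1],[[0.35,0.805,0],0,1],[[0.4,0.92,0],0,1]]'

```text
time_s: 9.93
ee_pos: [534.3, 121.0, 138.7]
tool_rot: [-0.0, 0.194, 0.981, 0.0]
force: [0.1, -0.3, -1.7]
grip_width: 21.7
```

Emit:
jog_arm --steps '[[[0.05,0.115,0],0,1],[[0.1,0.23,0],0,1],[[0.15,0.345,0],0,1],[[0.2,0.47,0],0,1],[[0.25,0.58,0],0,1],[[0.29,0.67,0],0,1],[[0.31,0.73,0],0,1],[[0.32,0.75,0],0,1]]'

```text
time_s: 10.92
ee_pos: [533.4, 201.9, 138.7]
tool_rot: [0.0, 0.194, 0.981, -0.0]
force: [-0.0, -0.2, -2.9]
grip_width: 21.3
```

```bash
python3 - <<'E'
from h import *
S=env.get_image("scene")[:,:,::-1];T=env.get_image("top")[:,:,::-1]
cv2.imwrite("pics/m1s.png",S);cv2.imwrite("pics/m1t.png",T)
toward((532.3,222,138.3))
up=lambda im,x0,y0,x1,y1:cv2.resize(im[y0:y1,x0:x1],(390,390),interpolation=cv2.INTER_CUBIC)
cv2.imwrite("pics/m1.png",np.hstack([up(T,140,170,220,250),up(S,280,110,370,200)]))
print(yaw())
E
```

```text
at [533.4 201.7 138.7] shift [0.087 0.184 0.004]
67.5776463203868
```

View pics/m1.png

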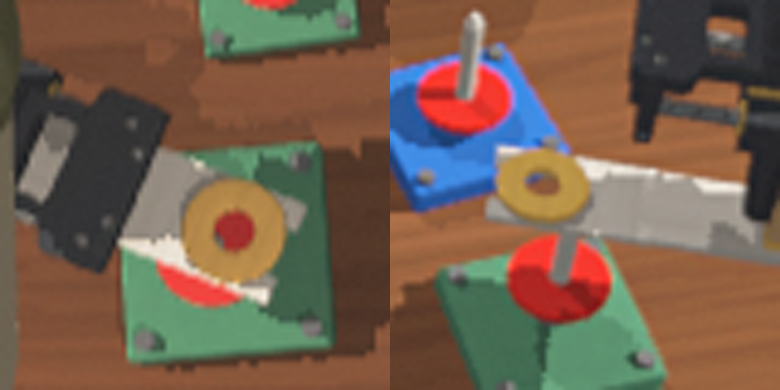

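Washer is visible in both views (top crop (233,230), scene crop (543,186)), unobstructed. I'll move the remaining 20 mm and measure the washer against the spindle.

Emit:
jog_arm --steps '[[[0.01,0.03,0],0,1],[[0.03,0.07,0],0,1],[[0.06,0.12,0],0,1],[[0.08,0.165,0],0,1],[[0.087,0.184,0],0,1],[[0.087,0.184,0],0,1]]'

```text
time_s: 11.78
ee_pos: [532.4, 222.1, 138.7]
tool_rot: [0.0, 0.194, 0.981, -0.0]
force: [0.1, -0.5, -3.2]
grip_width: 21.5
```

```bash
cat > w.py <<'E'
from h import *
import sys
tag=sys.argv[1]
S=env.get_image("scene");T=env.get_image("top")
cv2.imwrite(f"pics/{tag}s.png",S[:,:,::-1]);cv2.imwrite(f"pics/{tag}t.png",T[:,:,::-1])
E={}
for n,I,b in(("top",T,(150,180,215,245)),("scene",S,(285,110,350,185))):
    c=blobs(I,(14,110,60),(32,255,255),b)[0]
    E[n]=cv2.fitEllipse(cv2.convexHull(c));print(n,cv2.contourArea(c),[np.round(v,1) for v in E[n]])
x,e=tri(E["top"][0],E["scene"][0]);print("washer top tri",x.round(1),np.round(e,1));p=env.get_obs()["ee_pos"];print("tcp",p.round(1))
for n in E:print(n,"at z",np.round(p[2]-3,1),cast(n,E[n][0],p[2]-3).round(1))
E
python3 w.py m2; python3 - <<'E'
from h import *
T=cv2.imread("pics/m2t.png");S=cv2.imread("pics/m2s.png")
up=lambda im,x0,y0,x1,y1:cv2.resize(im[y0:y1,x0:x1],(390,390),interpolation=cv2.INTER_CUBIC)
cv2.imwrite("pics/m2.png",np.hstack([up(T,145,180,205,240),up(S,280,110,360,190)]))
T=cv2.imread("pics/top0.png");S=cv2.imread("pics/scene0.png")
# spindle tip refinement from the first pictures: low-saturation bright pixels
for n,I,b in(("top",T,(174,210,192,226)),("scene",S,(314,156,328,186))):
    for c in blobs(I[:,:,::-1].copy(),(0,0,90),(180,110,255),b,1)[:2]:print(n,c[:,0].min(0),c[:,0].max(0),cv2.contourArea(c),cv2.minAreaRect(c))
E
```

```text
top 324.5 [array([178. , 217.4]), array([20.9, 21.2]), np.float64(2.9)]
scene 263.0 [array([324. , 150.6]), array([17.4, 21.4]), np.float64(94.2)]
washer top tri [488.7 112.3 131.8] [0. 0.]
tcp [532.4 221.9 138.7]
top at z 135.7 [488.4 111.6 135.7]
scene at z 135.7 [491.9 110.7 135.7]
top [179 217] [185 222] 19.5 ((181.9499969482422, 219.15003967285156), (6.957010269165039, 4.110960960388184), 18.43494987487793)
scene [317 161] [327 174] 55.5 ((322.3077087402344, 167.96153259277344), (8.825225830078125, 13.924245834350586), 11.309932708740234)
scene [317 183] [327 185] 7.0 ((322.0, 184.0), (2.0, 10.0), 90.0)
```

View pics/m2.png

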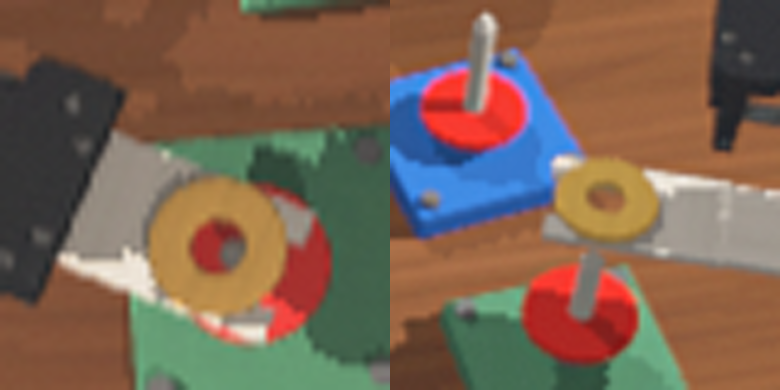

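```bash
python3 - <<'E'
from h import *
x,e=tri((346.1,216.3),(154.3,210.8));print("start washer",x.round(1),e)
# plate back-bottom edge vs front in scene: tilt check using plate near/far corners at lifted state
print("shift",shift([0.8,1.0,-25]))
E
```

```text
start washer [ 495.7 -268.4   10. ] [np.float64(0.5243043906511903), np.float64(0.5243043906511697)]
shift [-0.004  0.012  0.25 ]
```

Emit:
jog_arm --steps '[[[0,0.01,0.03],0,1],[[0,0.01,0.08],0,1],[[0,0.01,0.14],0,1],[[0,0.01,0.19],0,1],[[0,0.01,0.21],0,1],[[0,0.01,0.22],0,1],[[0,0.01,0.22],0,1]]'

```text
time_s: 12.75
ee_pos: [532.8, 222.9, 116.8]
tool_rot: [0.0, 0.194, 0.981, 0.0]
force: [0.5, -0.5, -2.9]
grip_width: 21.8
```

```bash
python3 w.py m3; python3 - <<'E'
from h import *
T=cv2.imread("pics/m3t.png");S=cv2.imread("pics/m3s.png")
up=lambda im,x0,y0,x1,y1:cv2.resize(im[y0:y1,x0:x1],(390,390),interpolation=cv2.INTER_CUBIC)
cv2.imwrite("pics/m3.png",np.hstack([up(T,160,200,200,240),up(S,300,130,350,180)]))
E
```

```text
top 311.5 [array([179.2, 217.9]), array([20.3, 20.6]), np.float64(62.7)]
scene 255.0 [array([322.6, 157.4]), array([16.9, 21.2]), np.float64(98.9)]
washer top tri [489.1 112.9 110.1] [0.2 0.2]
tcp [532.8 222.9 116.9]
top at z 113.9 [488.9 112.5 113.9]
scene at z 113.9 [492.1 111.2 113.9]
```

View pics/m3.png

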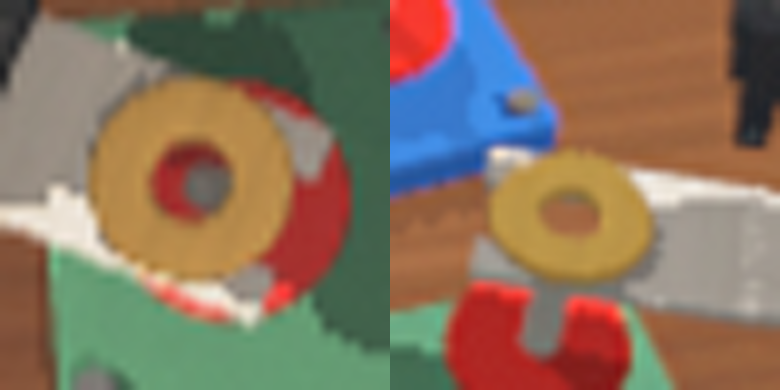

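Top crop: the spindle tip (205,185) shows inside the washer's bore (192,182); after allowing for the 16 mm height difference they agree within ~1.5 mm. The clearance is ±3.5 mm. Lowering over the spindle in stages.

Emit:
jog_arm --steps '[[[0,0,0.03],0,1],[[0,0,0.07],0,1],[[0,0,0.11],0,1],[[0,0,0.15],0,1],[[0,0,0.18],0,1],[[0,0,0.2],0,1],[[0,0,0.2],0,1]]'

```text
time_s: 13.72
ee_pos: [532.7, 222.9, 96.6]
tool_rot: [-0.0, 0.194, 0.981, -0.0]
force: [-0.5, -0.3, -2.2]
grip_width: 21.2
```

```bash
python3 w.py m4; python3 - <<'E'
from h import *
o=env.get_obs();print(o["force"],o["wrist_torque"])
T=cv2.imread("pics/m4t.png");S=cv2.imread("pics/m4s.png")
up=lambda im,x0,y0,x1,y1:cv2.resize(im[y0:y1,x0:x1],(390,390),interpolation=cv2.INTER_CUBIC)
cv2.imwrite("pics/m4.png",np.hstack([up(T,160,200,200,240),up(S,300,130,350,180)]))
E
```

```text
top 297.0 [array([180.6, 218.7]), array([20.1, 20.1]), np.float64(36.8)]
scene 249.0 [array([321.1, 163.1]), array([17.1, 20.8]), np.float64(104.7)]
washer top tri [489.  112.7  90.6] [0.3 0.3]
tcp [532.8 222.9  96.8]
top at z 93.8 [488.8 112.4  93.8]
scene at z 93.8 [491.4 111.2  93.8]
[-0.90018761  0.47112904 -2.70148453] [ 0.15354232 -0.07400046  0.01425828]
```

View pics/m4.png

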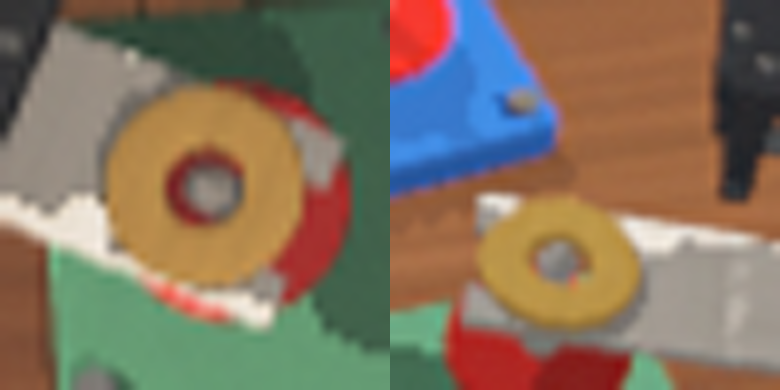

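Spindle tip stands inside the bore in both views (top crop (211,187), scene crop (560,262)), with no side force. Continuing down, then feeling for the seat.

Emit:
jog_arm --steps '[[[0,-0.006,0.03],0,1],[[0,-0.006,0.07],0,1],[[0,-0.006,0.11],0,1],[[0,-0.006,0.15],0,1],[[0,-0.006,0.18],0,1],[[0,-0.006,0.2],0,1],[[0,-0.006,0.21],0,1],[[0,-0.006,0.21],0,1]]'

```text
time_s: 14.82
ee_pos: [532.5, 222.3, 75.7]
tool_rot: [0.0, 0.194, 0.981, 0.0]
force: [0.7, 0.2, -2.1]
grip_width: 21.3
```

Emit:
jog_arm --steps '[[[0,0,0.01],0,1],[[0,0,0.02],0,1],[[0,0,0.03],0,1],[[0,0,0.03],0,1]]'

```text
time_s: 15.32
ee_pos: [532.5, 222.3, 72.6]
tool_rot: [-0.0, 0.194, 0.981, -0.0]
force: [0.2, 0.2, -2.9]
grip_width: 22.0
```

Emit:
jog_arm --steps '[[[0,0,0.01],0,1],[[0,0,0.02],0,1],[[0,0,0.02],0,1],[[0,0,0.02],0,1]]'

```text
time_s: 15.82
ee_pos: [532.5, 222.3, 70.8]
tool_rot: [0.0, 0.194, 0.981, 0.0]
force: [0.5, 0.6, -2.8]
grip_width: 21.4
```

Emit:
jog_arm --steps '[[[0,0,0.01],0,1],[[0,0,0.02],0,1],[[0,0,0.02],0,1],[[0,0,0.02],0,1]]'

```text
time_s: 16.32
ee_pos: [532.6, 222.3, 68.7]
tool_rot: [0.0, 0.194, 0.981, 0.0]
force: [-1.0, 0.4, -2.3]
grip_width: 21.4
```

Emit:
jog_arm --steps '[[[0,0,0.01],0,1],[[0,0,0.02],0,1],[[0,0,0.02],0,1],[[0,0,0.02],0,1]]'

```text
time_s: 16.82
ee_pos: [532.7, 222.4, 67.0]
tool_rot: [0.0, 0.194, 0.981, 0.0]
force: [0.7, 0.6, 0.9]
grip_width: 21.4
```

Contact: Fz rose by ~3.5 N. Pressing a touch more and holding for ~1 s.

Emit:
jog_arm --steps '[[[0,0,0.005],0,1],[[0,0,0.005],0,1],[[0,0,0.005],0,1],[[0,0,0.005],0,1],[[0,0,0.005],0,1]]'

```text
time_s: 17.45
ee_pos: [532.6, 222.4, 66.3]
tool_rot: [0.0, 0.194, 0.981, 0.0]
force: [0.7, 2.5, 2.2]
grip_width: 21.2
```

Emit:
jog_arm --steps '[[[0,0,0],0,1],[[0,0,0],0,1],[[0,0,0],0,1],[[0,0,0],0,1],[[0,0,0],0,1]]'

```text
time_s: 18.08
ee_pos: [532.6, 222.4, 66.3]
tool_rot: [0.0, 0.194, 0.981, 0.0]
force: [1.6, 3.0, 2.3]
grip_width: 21.7
```

```bash
python3 w.py m5; python3 - <<'E'
from h import *
o=env.get_obs();print(o["force"],o["wrist_torque"],yaw())
E
```

```text
top 283.5 [array([182.7, 219.8]), array([19.4, 19.9]), np.float64(58.9)]
scene 154.0 [array([319., 172.]), array([15.3, 20. ]), np.float64(108.8)]
washer top tri [488.9 112.6  58.6] [0.1 0.1]
tcp [532.5 222.3  66.2]
top at z 63.2 [488.6 112.   63.2]
scene at z 63.2 [492.2 110.9  63.2]
[0.84462125 4.38048879 2.49302006] [ 0.1751315  -0.10093369  0.02204771] 67.5747766448049
```

Held >1 s at ~5 N. The small force along the fork's -x is consistent with friction. Unloading to just off the seat before drawing out.

Emit:
jog_arm --steps '[[[0,0,-0.008],0,1],[[0,0,-0.017],0,1],[[0,0,-0.017],0,1],[[0,0,-0.017],0,1]]'

```text
time_s: 18.68
ee_pos: [532.4, 222.2, 67.7]
tool_rot: [-0.0, 0.194, 0.981, -0.0]
force: [-0.1, 1.2, -1.8]
grip_width: 21.3
```

```bash
python3 - <<'E'
from h import *
for i in range(4):
    env.get_image("top");o=env.get_obs();print(o["ee_pos"].round(1),o["force"].round(1),o["wrist_torque"].round(2))
E
```

```text
[532.4 222.2  67.7] [ 0.2  0.1 -1.3] [ 0.04 -0.16  0.04]
[532.4 222.1  67.7] [ 0.6  1.2 -0.1] [ 0.02 -0.04  0.04]
[532.4 222.2  67.8] [ 1.3  0.  -1.2] [-0.05 -0.08  0.06]
[532.4 222.2  67.8] [-0.3  0.2 -0.8] [-0.05 -0.01  0.04]
```

Still ~1.8 N of contact, so I'll rise 0.7 mm more and draw out slowly.

Emit:
jog_arm --steps '[[[0,0,-0.007],0,1],[[0,0,-0.007],0,1],[[0,0,-0.007],0,1]]'

```text
time_s: 19.25
ee_pos: [532.3, 222.3, 68.4]
tool_rot: [-0.0, 0.194, 0.981, -0.0]
force: [0.1, 0.1, -2.8]
grip_width: 21.4
```

Emit:
jog_arm --steps '[[[0,0.01,0],0,1],[[0,0.03,0],0,1],[[0,0.05,0],0,1],[[0,0.08,0],0,1],[[0,0.11,0],0,1],[[0,0.14,0],0,1]]'

```text
time_s: 20.0
ee_pos: [537.9, 235.5, 68.6]
tool_rot: [-0.0, 0.194, 0.981, -0.0]
force: [-0.0, -0.2, -2.4]
grip_width: 21.4
```

Clean, with no resistance. Continuing to ~90 mm.

Emit:
jog_arm --steps '[[[0,0.03,0],0,1],[[0,0.07,0],0,1],[[0,0.11,0],0,1],[[0,0.15,0],0,1],[[0,0.19,0],0,1],[[0,0.23,0],0,1],[[0,0.27,0],0,1],[[0,0.3,0],0,1]]'

```text
time_s: 21.0
ee_pos: [549.4, 263.3, 68.6]
tool_rot: [0.0, 0.194, 0.981, 0.0]
force: [0.0, 0.6, -2.9]
grip_width: 21.6
```

Emit:
jog_arm --steps '[[[0,0.05,0],0,1],[[0,0.11,0],0,1],[[0,0.18,0],0,1],[[0,0.26,0],0,1],[[0,0.34,0],0,1],[[0,0.41,0],0,1],[[0,0.46,0],0,1],[[0,0.48,0],0,1]]'

```text
time_s: 22.0
ee_pos: [567.7, 307.6, 68.6]
tool_rot: [-0.0, 0.194, 0.981, -0.0]
force: [-0.4, 0.0, -1.8]
grip_width: 21.6
```

```bash
python3 w.py d1; python3 - <<'E'
from h import *
T=cv2.imread("pics/d1t.png");S=cv2.imread("pics/d1s.png")
up=lambda im,x0,y0,x1,y1:cv2.resize(im[y0:y1,x0:x1],(390,390),interpolation=cv2.INTER_CUBIC)
cv2.imwrite("pics/d1.png",np.hstack([up(T,130,180,210,260),up(S,285,135,365,215)]))
E
```

```text
top 278.5 [array([181.3, 219.2]), array([19.3, 19.7]), np.float64(24.6)]
scene 154.5 [array([320.4, 172.8]), array([15.9, 19.5]), np.float64(105.0)]
washer top tri [490.2 116.1  56.5] [0.2 0.2]
tcp [567.6 307.4  68.6]
top at z 65.6 [489.6 114.9  65.6]
scene at z 65.6 [496.8 112.5  65.6]
```

View pics/d1.png

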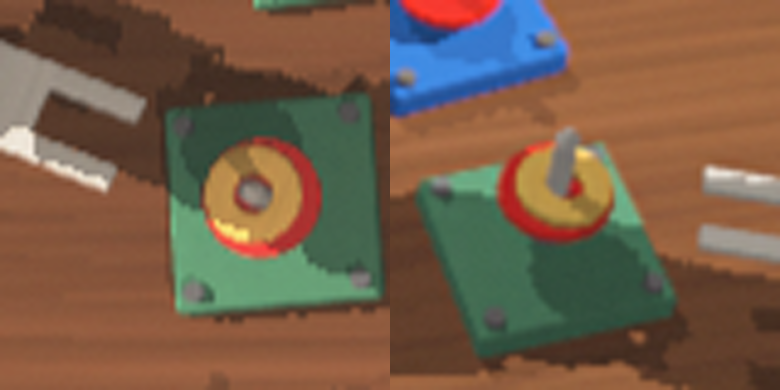

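The washer lies flat on the red seat around the spindle (top crop (255,193), scene crop (565,187)) and the fork is clear. Raising, then returning to the mat.

Emit:
jog_arm --steps '[[[0,0,-0.1],0,1],[[0,0,-0.25],0,1],[[0,0,-0.45],0,1],[[0,0,-0.65],0,1],[[0,0,-0.75],0,1],[[0,0,-0.8],0,1],[[0,0,-0.8],0,1]]'

```text
time_s: 22.98
ee_pos: [567.6, 307.3, 148.6]
tool_rot: [-0.0, 0.194, 0.981, -0.0]
force: [0.6, -0.2, -2.8]
grip_width: 21.7
```

Emit:
jog_arm --steps '[[[-0.02,-0.06,0],0,1],[[-0.06,-0.18,0],0,1],[[-0.12,-0.35,0],0,1],[[-0.18,-0.53,0],0,1],[[-0.24,-0.7,0],0,1],[[-0.3,-0.88,0],0,1]]'

```text
time_s: 23.72
ee_pos: [561.7, 213.1, 148.7]
tool_rot: [0.0, 0.195, 0.981, 0.0]
force: [-0.9, -0.1, -2.3]
grip_width: 21.5
```

Emit:
jog_arm --steps '[[[-0.06,-0.18,0],0,1],[[-0.12,-0.35,0],0,1],[[-0.18,-0.53,0],0,1],[[-0.24,-0.7,0],0,1],[[-0.3,-0.88,0],0,1]]'

```text
time_s: 24.35
ee_pos: [555.9, 120.6, 148.6]
tool_rot: [0.0, 0.194, 0.981, -0.0]
force: [0.6, 0.0, -1.7]
grip_width: 21.8
```

Emit:
jog_arm --steps '[[[-0.06,-0.18,0],0,1],[[-0.12,-0.35,0],0,1],[[-0.18,-0.53,0],0,1],[[-0.24,-0.7,0],0,1],[[-0.3,-0.88,0],0,1]]'

```text
time_s: 24.98
ee_pos: [550.0, 27.8, 148.6]
tool_rot: [0.0, 0.194, 0.981, -0.0]
force: [-0.5, 0.1, -2.1]
grip_width: 21.5
```

Emit:
jog_arm --steps '[[[-0.06,-0.18,0],0,1],[[-0.12,-0.35,0],0,1],[[-0.18,-0.53,0],0,1],[[-0.24,-0.7,0],0,1],[[-0.3,-0.88,0],0,1]]'

```text
time_s: 25.6
ee_pos: [544.2, -65.0, 148.6]
tool_rot: [-0.0, 0.194, 0.981, -0.0]
force: [-0.6, -0.6, -1.3]
grip_width: 21.6
```

Emit:
jog_arm --steps '[[[-0.06,-0.18,0],0,1],[[-0.12,-0.35,0],0,1],[[-0.18,-0.53,0],0,1],[[-0.24,-0.7,0],0,1],[[-0.28,-0.82,0],0,1],[[-0.3,-0.88,0],0,1],[[-0.3,-0.88,0],0,1]]'

```text
time_s: 26.48
ee_pos: [538.4, -156.7, 148.6]
tool_rot: [-0.0, 0.195, 0.981, 0.0]
force: [-0.1, 0.6, -1.9]
grip_width: 21.3
```

```bash
python3 - <<'E'
from h import *
toward((539.7,-157.9,30));print(yaw(),env.get_obs()["force"])
E
```

```text
at [ 538.4 -156.7  148.6] shift [-0.017 -0.006  1.186]
67.56199261247103 [-0.09817846  0.604021   -1.9281072 ]
```

Emit:
jog_arm --steps '[[[-0.01,0,0.1],0,1],[[-0.017,-0.006,0.3],0,1],[[-0.017,-0.006,0.5],0,1],[[-0.017,-0.006,0.7],0,1],[[-0.017,-0.006,0.85],0,1],[[-0.017,-0.006,0.95],0,1],[[-0.017,-0.006,1.0],0,1],[[-0.017,-0.006,1.0],0,1]]'

```text
time_s: 27.48
ee_pos: [539.8, -157.8, 48.7]
tool_rot: [0.0, 0.194, 0.981, -0.0]
force: [-0.1, -0.5, -2.5]
grip_width: 21.4
```

Emit:
jog_arm --steps '[[[0,0,0.06],0,1],[[0,0,0.12],0,1],[[0,0,0.17],0,1],[[0,0,0.21],0,1],[[0,0,0.24],0,1],[[0,0,0.26],0,1],[[0,0,0.27],0,1],[[0,0,0.27],0,1]]'

```text
time_s: 28.48
ee_pos: [539.8, -157.8, 21.6]
tool_rot: [0.0, 0.194, 0.981, -0.0]
force: [-0.3, -1.1, -1.4]
grip_width: 21.1
```

Emit:
jog_arm --steps '[[[0,0,0.01],0,1],[[0,0,0.018],0,1],[[0,0,0.018],0,1],[[0,0,0.018],0,1]]'

```text
time_s: 28.98
ee_pos: [539.8, -157.8, 19.8]
tool_rot: [-0.0, 0.194, 0.981, 0.0]
force: [0.4, 0.1, -2.6]
grip_width: 21.8
```

Emit:
jog_arm --steps '[[[0,0,0.005],0,1],[[0,0,0.01],0,1],[[0,0,0.01],0,1],[[0,0,0.01],0,1]]'

```text
time_s: 29.48
ee_pos: [539.8, -157.8, 18.8]
tool_rot: [-0.0, 0.194, 0.981, -0.0]
force: [-1.2, 0.2, -2.3]
grip_width: 21.7
```

Emit:
jog_arm --steps '[[[0,0,0.005],0,1],[[0,0,0.005],0,1],[[0,0,0.005],0,1]]'

```text
time_s: 29.85
ee_pos: [539.8, -157.8, 18.7]
tool_rot: [0.0, 0.194, 0.981, -0.0]
force: [-2.7, 0.8, 6.1]
grip_width: 21.6
```

Fork is down on the mat. Releasing and retreating upward.

Emit:
jog_arm --steps '[[[0,0,0],0,0.45],[[0,0,0],0,0.3],[[0,0,0],0,0],[[0,0,0],0,-0.3],[[0,0,0],0,-0.6],[[0,0,0],0,-0.6]]' --newtons 10

```text
time_s: 30.6
ee_pos: [539.8, -157.8, 18.3]
tool_rot: [0.0, 0.194, 0.981, -0.0]
force: [0.3, -0.4, -0.1]
grip_width: 68.8
```

Emit:
jog_arm --steps '[[[0,0,-0.05],0,-0.6],[[0,0,-0.15],0,-0.6],[[0,0,-0.35],0,-0.6],[[0,0,-0.6],0,-0.6],[[0,0,-0.9],0,-0.6],[[0,0,-1],0,-0.6],[[0,0,-1],0,-0.6]]'

```text
time_s: 31.48
ee_pos: [539.8, -157.8, 118.6]
tool_rot: [0.0, 0.194, 0.981, -0.0]
force: [-0.3, 0.5, 0.3]
grip_width: 70.7
```

Emit:
jog_arm --steps '[[[0.3,0,-0.4],0,-0.6],[[0.6,0,-0.8],0,-0.6],[[0.95,0,-0.9],0,-0.6],[[0.95,0,-0.9],0,-0.6],[[0.95,0,-0.9],0,-0.6]]'

```text
time_s: 32.1
ee_pos: [452.2, -121.7, 207.5]
tool_rot: [-0.001, 0.195, 0.981, 0.0]
force: [0.1, 1.0, -0.8]
grip_width: 70.6
```

Emit:
jog_arm --steps '[[[0.4,0,0],0,-0.6],[[0.8,0,0],0,-0.6],[[0.95,0,0],0,-0.6],[[0.95,0,0],0,-0.6]]'

```text
time_s: 32.6
ee_pos: [364.6, -85.6, 208.3]
tool_rot: [0.0, 0.195, 0.981, -0.0]
force: [-0.2, -1.4, 0.9]
grip_width: 70.7
```

```bash
python3 - <<'E'
from h import *
S=env.get_image("scene")[:,:,::-1];T=env.get_image("top")[:,:,::-1]
cv2.imwrite("pics/f1s.png",S);cv2.imwrite("pics/f1t.png",T)
cv2.imwrite("pics/f1.png",np.hstack([cv2.resize(T,(400,300)),cv2.resize(S,(400,300))]))
S0=cv2.imread("pics/scene0.png");T0=cv2.imread("pics/top0.png")
# bystander change check
for nm,a,b,x in(("dish/tray top",T0,T,(145,80,260,135)),("scissors top",T0,T,(300,90,385,140)),("scissors scene",S0,S,(105,300,215,350)),("dish/tray scene",S0,S,(270,265,405,325))):
    print(nm,cv2.absdiff(a,b)[x[1]:x[3],x[0]:x[2]].mean().round(2))
for nm,(x0,y0,x1,y1) in{"mat":(0,0,0,0)}.items():pass
up=lambda im,x0,y0,x1,y1:cv2.resize(im[y0:y1,x0:x1],(400,300),interpolation=cv2.INTER_CUBIC)
cv2.imwrite("pics/f1.png",np.vstack([np.hstack([cv2.resize(T,(400,300)),cv2.resize(S,(400,300))]),np.hstack([up(S,280,145,360,205),up(S,110,180,250,285)])]))
o=env.get_obs();print(o["time_s"],o["force"])
E
```

```text
dish/tray top 4.53
scissors top 0.89
scissors scene 3.49
dish/tray scene 5.26
32.7 [-0.10110664  0.84105481  0.58779568]
```

View pics/f1.png

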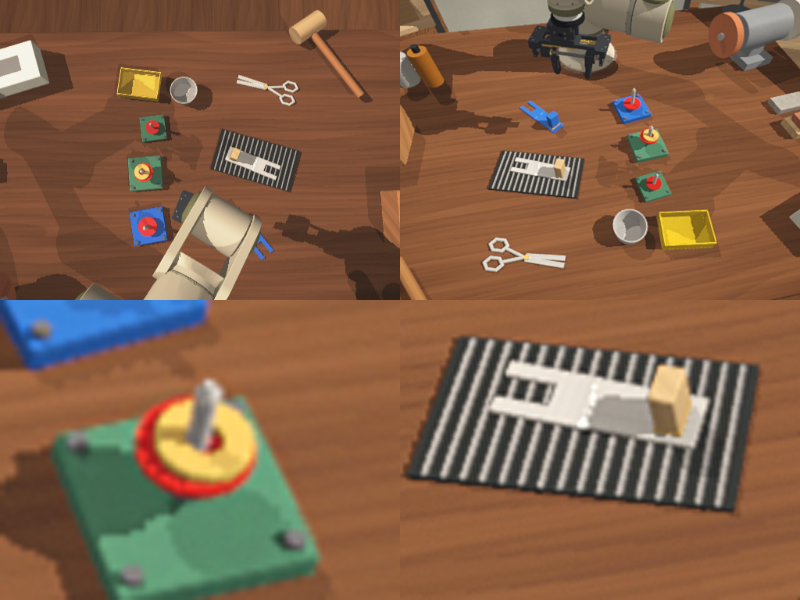

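The washer sits flat on the seat, the fork lies flat on the mat, the dish, tray and scissors look unmoved, and the arm is clear. Handing in.

```bash
python3 -c "
from plant import env
print(env.job_done())"
```

```text
the job is handed in; nothing more can be done
None
```

The job is done and handed in at about 33 s of the 72 s allowed. `job_done` reports no verdict, so I can't say how it was judged.

**What I did:**
- **Lift and carry:** I gripped the fork by its wooden grip at 60 N and carried it level to the large green fixture with the washer on its prongs. The task suggested about 80 N, but the gripper stops at 60; the grip held throughout.
- **Seat:** I lowered the washer over the spindle and met the seat about 54 mm above the bench. I pressed it for over 1 s; the highest reading was about 5 N.
- **Draw out and return:** I eased off, drew the fork out level by about 92 mm with no resistance, and laid it back on the mat where it started.

**Last checks:**
- The final pictures show the washer flat on the red seat around the spindle, slightly off centre, which the bore allows. The fork lies flat on the mat.
- The dish, tray and scissors look unmoved. The before/after difference over them was small but not zero; I put that down to the arm's shifted shadows.
- The arm was about 200 mm up and touching nothing.

**What disagreed:**
- The two cameras differed by 3–5 mm, and heights worked out from both came out up to 6 mm low. I therefore checked the fit by seeing the spindle inside the bore.
- There was a side force of 3–4 N along the fork during the press. I took it for friction; it went away on unloading.
- Setting the fork down peaked at about 9 N on the mat.

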